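Slide the egg dish through the gate of the viewing bay

ROBOT

A 6-joint arm with a two-finger parallel gripper is mounted at the origin on a cart in front of the work surface, level with it; the furniture and walls round the work are solid. World frame = base frame: x ahead of the robot, y to its left, z up, the work surface at z = 0. Lengths are in mm, angles in rad, forces in N, time in s.
With the tool pointing down it reaches from about 275 to 750 mm from the base axis. Payload 10.2 kg.
Tool frame: the origin (TCP) lies on the front face of the gripper's body, between the roots of the fingers; the fingertips stand 73 mm ahead of it and the grasp point (between the pads) lies 54 mm ahead of it; z points along the fingers, y is the direction in which the jaws open and shut (so a half turn about z gives the same grasp; the last joint's range is limited). The gripper opens to 85 mm and grips with 20 to 120 N. Pads are 22 mm wide; open, the fingers measure 114 mm over their backs; the gripper's body (76 mm by 85 mm) begins 54 mm behind the grasp point. The pads swing forward as they close: fully open they stand 13 mm farther back than shut.
Start: joints at [0.878, 0.313, 1.498, -0, 1.331, -0.223], TCP at [237.685, 468.121, 303.894] pointing down, gripper open.
Joint ranges: [-2.94, 2.94], [-0.97, 2.17], [0.19, 2.56], [-1.23, 4.37], [0.02, 3.11], [-2.88, 2.88]. Speed limits (rad/s): [2.39, 2.39, 3.01, 3.14, 3.14, 3.14].

INTERFACE

Orientations are given as a unit quaternion [w, x, y, z].
In Python, from rig import ctrl gives the robot as it stands.
- The arm moves only by the tool move_arm, never from a script. Its argument "series" is a list of rows, each a list of 3 entries, a list of its own where there are three numbers: the shift along the tool's x, y, z in mm, then the turn about the tool's z in degrees, then the opening, from 0 (shut) to 1 (fully open). In form: [[[tx, ty, tz], yaw, grip], ...]. A call has 1 to 10 rows; each row is the pose to reach, as a shift and turn from the pose commanded when the call began, along the tool's axes at that moment; what a row does not reach only later rows make up. A row lasts 1/8 s, in which the tool goes at most 62.5 mm and 10.7 degrees, less where a joint would pass 70% of its speed; a pose out of reach is approached as far as the arm can. A call with a gripper value outside its range is refused whole. The fingers move at their own pace and stop on an object; "force" is the grip in N (left out, the last holds). Time passes only in rows, so rows that repeat a pose let the fingers close. It gives the time, the measured TCP pose, the force and the opening at its end, in the units of the state.
- ctrl.sense(): the state, without advancing time (a new reading comes with each control period).
- ctrl.capture(name): name is "side" or "top" or "wrist"; returns (picture, depth): 400x640x3 uint8, red, green, blue; 400x640 float32, mm along the optical axis (not along the pixel's ray), 0 where there is no reading.
- ctrl.camera_model(name): a dict with "fov_y" (degrees; the focal length in pixels is half the picture's height over the tangent of half this angle, whatever the lens; pixels are square), "cx", "cy" (the principal point, pixels), "dist_coeffs" ([k1, k2, p1, p2, k3] as OpenCV has them; the pictures are not rectified), "rvec" (rotation vector, rad) and "tvec" (3), from world to camera coordinates, as OpenCV has them. Camera axes: x right, y down, z forward; pixel columns grow to the right and rows downward; lengths in mm; the calibration is good to about 2 mm. A picture is of the moment at which its call begins: read the wrist's pose just before it. camera_model takes no time and is no camera call; for the wrist camera it gives the pose at the moment of the call.
- ctrl.finish_job(): hands the job in, once; it reports no verdict.
The state is a dict: "time_s": time; "joints": joint angles; "dq": joint speeds; "tau": joint torques, N m; "eef_pos": TCP position; "ee_rot": TCP orientation; "force": force on the tool from outside, world axes, zero at the start; "wrist_torque": the same for the moment, N m; "grip_width": opening from 0.0 (shut) to 1.0 (fully open).
Only numpy, scipy, OpenCV 4.12 (cv2) and the standard library are available. Lean on these libraries where they do the work, as an engineer would, in place of code of your own. Each camera call takes 0.05 s, during which the arm holds its last target.

TASK

Push the dish of fish eggs gently along the table with the fingertips, through the narrow gap between the two white guide blocks and into the viewing bay, until it lies wholly on the black disc. Only slide it: do not grip, lift, tip or knock the dish, and leave the bottle, the weight and the stopper where they stand. Finish with the hand clear of everything.

Things in the scene. Friction and masses are not known exactly. Their poses are not given: they have to be found in the camera images.
- dish: clear round petri dish with dark fish eggs, 58 mm across, 12 mm high, about 40 g, loose; it slides freely on the table and starts in front of the gate (on its -x side), usually off to one side of its middle line. Origin at the centre of its underside, on the table (z = 0); its yaw does not matter
- bay: white plastic bay, fixed. Origin on the table, mid-gate; +x points through the gate into the bay, y left. The gate is a 64 mm gap (y -32 to +32 mm) between two blocks 28 mm wide, 50 mm long (x -25 to +25 mm, ends rounded in plan), 32 mm high. Behind it a floorless pen (dish stays on the table) with rails 14 mm high: sides with inner faces at y = +-52 mm, back at x = 115 mm; place and yaw vary
- spot (a point): centre of the flat black disc (78 mm across, on the table inside the bay), 76 mm along the bay's +x axis from the bay's origin; the disc is flush, with no edge to catch the dish
- bottle: brown bottle with black cap, 42 mm across, 78 mm high, loose; stands beside the bay, to be left alone. Origin at the centre of its underside
- weight: black tapered lead weight, 26 mm across, 21 mm high, loose; stands beside the bay, to be left alone. Origin at the centre of its underside
- bung: red-brown rubber stopper, 22 mm across, 20 mm high, loose; stands beside the bay, to be left alone. Origin at the centre of its underside
Mind the look-alikes: they are no part of the job. Leave any yellow look-alike of the dish alone.

How it is judged (in metres and radians):
On the way:
1. the dish is in the gap between the guide blocks (x of dish in the frame of bay between -0.02 and 0.02 m and y of dish in the frame of bay between -0.01 and 0.01 m), for 0.05 s.
At the end, for the whole second after the job is handed in: the dish lies flat and at rest on the table inside the bay, its centre within 12 mm of the centre of the black disc, having come through the gap; bottle, weight and stopper are within 15 mm of where they stood (horizontal distance between dish and spot below 0.012 m and height (world z) of dish below 0.004 m and angle between dish's own z axis and vertical below 0.05 rad and linear speed of dish below 0.01 m/s and distance of each of bottle, weight, bung from where it was at the start of the episode below 0.015 m); the robot touches nothing.
It fails at once if the dish is lifted more than 8 mm (height (world z) of dish above 0.008 m).
It fails at once if the dish is tipped (more than 0.2 rad) (angle between dish's own z axis and vertical above 0.2 rad).
It fails at once if the dish is knocked (faster than 0.4 m/s) (linear speed of dish above 0.4 m/s).
It fails at once if the fingers grip or press the dish with more than 20 N (contact force between the fingers and dish above 20 N).
It fails at once if the bottle, weight or stopper is moved more than 15 mm or tipped over (distance of any of bottle, weight, bung from where it was at the start of the episode above 0.015 m or angle between any of bottle, weight, bung's own z axis and vertical above 0.3 rad).
It also fails if it takes over 64 s, if anything falls off the work surface, if the arm or the gripper's body presses on something with over 40 N, if the wrist force passes 120 N, or if a joint passes its speed limit or range.

## Working session

There is one attempt and no reset: what is moved stays moved. The work goes in short steps, Python scripts to look and compute and a tool call to move; the robot and the scene stay as the last step left them, time stands still between calls to the robot, and variables do not carry over. Pictures are saved under pics/ and viewed, and the job is handed in when it is done.

Besides the shell and the picture viewer there is one more tool, called after "Emit:" in YAML: its name, and indented under it one key for each argument. move_arm: Moves the arm, as the interface text tells. Its arguments: {"type":"object","properties":{"series":{"type":"array","items":{"type":"array"}},"force":{"type":"number"}},"required":["series"]}

```bash
mkdir -p pics; ls
python3 - <<'E'
from rig import ctrl
import cv2
s=ctrl.sense();print(s)
for n in ("top","side"):
    p,d=ctrl.capture(n);cv2.imwrite(f"pics/{n}0.png",p[:,:,::-1]);m=ctrl.camera_model(n);print(n,m)
    import numpy as np; np.save(f"{n}0.npy",d)
E
```

```text
pics
{'time_s': 0.0, 'joints': array([ 8.77595387e-01,  3.13449997e-01,  1.49844448e+00,  1.24315607e-05,
        1.33096493e+00, -2.23409177e-01]), 'dq': array([ 6.15678934e-04, -5.34850104e-04, -1.91595942e-03,  1.65433003e-03,
       -9.75982605e-06,  1.77911514e-04]), 'tau': array([ 1.52874563e-04, -4.12277377e+01, -2.59741241e+01, -2.88114388e-04,
        4.29515829e-03, -4.72315733e-06]), 'eef_pos': array([237.57553235, 467.98929013, 303.33222353]), 'ee_rot': array([-2.85637902e-04,  2.32743120e-01,  9.72538040e-01, -5.65343471e-04]), 'force': array([-0.78005848,  0.59350241,  0.42478098]), 'wrist_torque': array([-0.00301331,  0.00596621, -0.02908063]), 'grip_width': 1.000287263581958}
top {'fov_y': 55.26261110701531, 'cx': 323.4257010505546, 'cy': 203.00214042846306, 'dist_coeffs': array([0.02361922, 0.        , 0.        , 0.        , 0.        ]), 'rvec': array([ 2.15122428, -2.1817706 ,  0.11920576]), 'tvec': array([ 41.72209778, 541.44630449, 833.81474482])}
side {'fov_y': 51.18663735356585, 'cx': 316.35122386903504, 'cy': 199.34354432141836, 'dist_coeffs': array([-0.11141795,  0.        ,  0.        ,  0.        ,  0.        ]), 'rvec': array([ 2.03594447, -0.51266188,  0.2670353 ]), 'tvec': array([-475.89530593,  196.52298714,  703.32331248])}
```

View pics/top0.png

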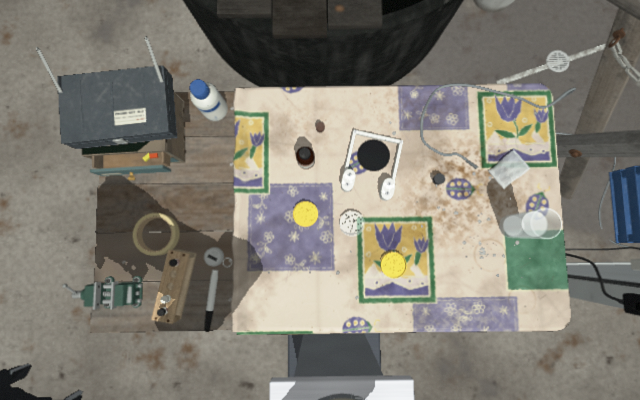

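View pics/side0.png

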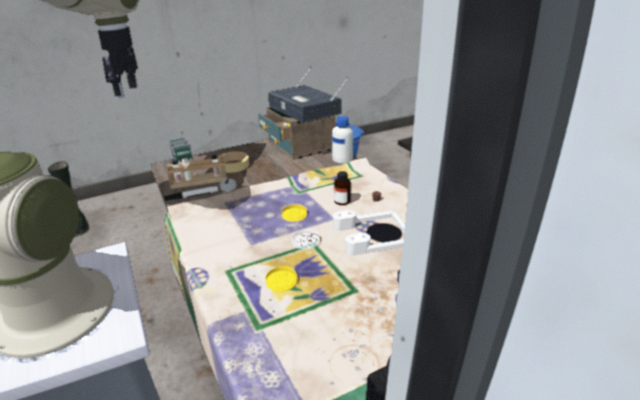

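```bash
cat > h.py <<'E'
import numpy as np,cv2
from rig import ctrl
def K(m):
    f=200/np.tan(np.radians(m["fov_y"]/2));return np.array([[f,0,m["cx"]],[0,f,m["cy"]],[0,0,1]])
def proj(m,P): return cv2.projectPoints(np.array(P,float).reshape(-1,1,3),m["rvec"],m["tvec"],K(m),m["dist_coeffs"])[0].reshape(-1,2)
def unproj(m,uv,z):
    uv=np.array(uv,float).reshape(-1,1,2);n=cv2.undistortPoints(uv,K(m),m["dist_coeffs"]).reshape(-1,2)
    R=cv2.Rodrigues(m["rvec"])[0];C=-R.T@m["tvec"];r=np.c_[n,np.ones(len(n))]@R
    z=np.broadcast_to(z,len(n));return C+r*((z-C[2])/r[:,2])[:,None]
E
python3 - <<'E'
from h import *
m=ctrl.camera_model("top")
R=cv2.Rodrigues(m["rvec"])[0];print(-R.T@m["tvec"])
print(proj(m,[[237,468,304],[0,0,0],[400,0,0]]))
p=cv2.imread("pics/top0.png")[110:280,270:470]
cv2.imwrite("pics/c0.png",cv2.resize(p[:150],None,fx=4,fy=4,interpolation=cv2.INTER_CUBIC))
E
```

```text
[448.75791856  36.20828038 887.38782599]
[[ 22.53934188 398.93350215]
 [342.73440529 453.57982252]
 [339.14617569 265.69976646]]
```

View pics/c0.png

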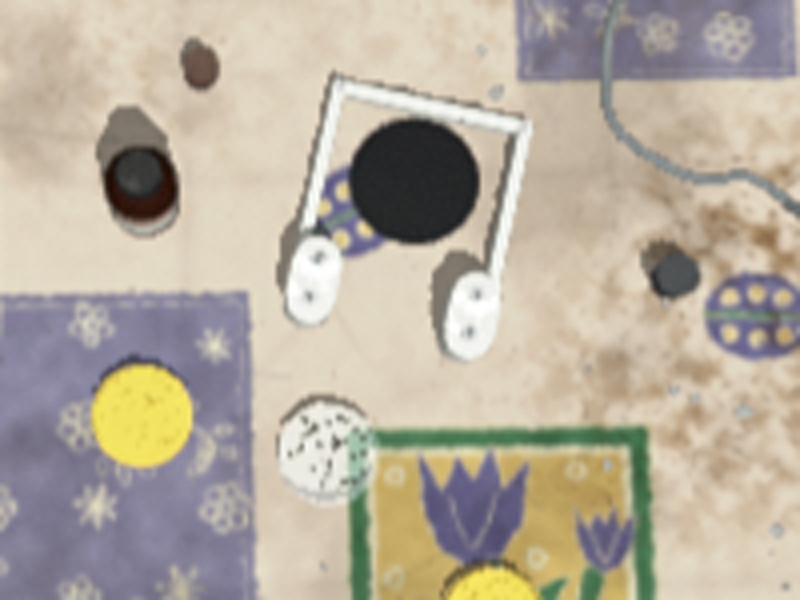

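```bash
cat >> h.py <<'E'
def bay(m,uv_spot,holes):  # holes: LF,LN,RF,RN at z=32
    H=unproj(m,holes,32)[:,:2];S=unproj(m,[uv_spot],0)[0,:2]
    return H,S
E
python3 - <<'E'
from h import *
m=ctrl.camera_model("top")
def c(l): return (np.array(l,float)+.5)/4-.5+[270,110]
H,S=bay(m,c([414,181])[0:2] if 0 else c([[414,181]])[0],c([[318,257],[308,297],[477,294],[467,333]]))
L=H[:2].mean(0);R=H[2:].mean(0);O=(L+R)/2
print("holes",H.round(1).tolist(),"O",O,"S",S,"dist",np.linalg.norm(S-O),np.linalg.norm(L-R))
y=L-R;print("yaw from blocks",np.degrees(np.arctan2(-y[0],y[1])),"from spot",np.degrees(np.arctan2(*(S-O)[::-1])))
# outline ends of blocks (top z32): 
print("dish",unproj(m,c([[326,449]]),6), "objs bottle top",unproj(m,c([[141,172]]),78),"weight",unproj(m,c([[674,273]]),21),"bung",unproj(m,c([[202,68]]),20))
yaw=np.arctan2(*(S-O)[::-1]);Rm=np.array([[np.cos(yaw),-np.sin(yaw)],[np.sin(yaw),np.cos(yaw)]])
D=unproj(m,c([[326,449]]),6)[0,:2]
print("dish in bay",Rm.T@(D-O),"yellow in bay",[(Rm.T@(unproj(m,[q],6)[0,:2]-O)).round() for q in c([[143,415],[492,612]])])
print([(Rm.T@(q-O)).round() for q in unproj(m,c([[141,172],[674,273],[202,68]]),[78,21,20])[:,:2]])
E
```

```text
holes [[607.4, -25.2], [584.5, -19.0], [584.9, -114.7], [562.7, -108.3]] O [584.8601604  -66.81264633] S [658.09839458 -85.24646337] dist 75.52247715836792 92.09175058150275
yaw from blocks -13.93224832650606 from spot -14.127698621617862
dish [[499.80687778 -29.27418443   6.        ]] objs bottle top [[646.74074167  72.73647158  78.        ]] weight [[ 597.13891438 -229.73511481   21.        ]] bung [[722.25203887  39.22293533  20.        ]]
dish in bay [-91.64330447  15.64294576] yellow in bay [array([-97., 123.]), array([-160.,  -97.])]
[array([ 26., 150.]), array([  52., -155.]), array([107., 136.])]
```

The clear dish with dark eggs is at top-image pixel (351,222). The look-alikes are the plain yellow dishes at (305,213) and (393,264). The clear, speckled one fits the description, and the crop confirms it. The gate blocks are at (348,180) and (387,189), and the black disc is at (373,155). I'll move the hand behind the dish, staying high and with the fingers nearly closed.

Emit:
move_arm:
  series:
    - [[-50, -40, 20], 0, 0.24]
    - [[-100, -80, 40], 0, 0.24]
    - [[-150, -120, 60], 0, 0.24]
    - [[-200, -160, 80], 4, 0.24]
    - [[-250, -200, 100], 4, 0.24]
    - [[-300, -240, 110], 4, 0.24]
    - [[-350, -280, 120], 4, 0.24]
    - [[-380, -305, 130], 4, 0.24]
    - [[-399, -321, 140], 4, 0.24]
    - [[-399, -321, 140], 4, 0.24]
  force: 20

```text
time_s: 1.35
eef_pos: [448.2, -0.2, 163.0]
ee_rot: [-0.001, 0.268, 0.963, -0.0]
force: [1.0, -0.1, 0.2]
grip_width: 0.236
```

Run:
```python
from h import *
s=ctrl.sense();print({k:s[k] for k in("time_s","eef_pos","ee_rot","joints","force","grip_width")})
for n in ("top","side","wrist"):
    m=ctrl.camera_model(n);p,d=ctrl.capture(n);cv2.imwrite(f"pics/{n}1.png",p[:,:,::-1]);np.save(n+"1.npy",d)
    if n=="wrist":print(m)
a=cv2.imread("pics/wrist1.png");cv2.imwrite("pics/w1.png",a)
```

```text
{'time_s': 1.35, 'eef_pos': array([ 4.48220358e+02, -1.70228901e-01,  1.63047253e+02]), 'ee_rot': array([-8.83623917e-04,  2.68042653e-01,  9.63406641e-01, -2.20845540e-05]), 'joints': array([-2.62841458e-01,  3.25156990e-01,  1.89511380e+00, -3.65051740e-05,
        9.23089420e-01, -1.29089399e+00]), 'force': array([ 1.01329465, -0.09932012,  0.23769036]), 'grip_width': 0.23633891781506067}
{'fov_y': 69.59556133442754, 'cx': 319.4130283974869, 'cy': 200.11016309141775, 'dist_coeffs': array([-0.04705948,  0.        ,  0.        ,  0.        ,  0.        ]), 'rvec': array([-2.53139218, -1.43428064, -0.18897755]), 'tvec': array([-231.65669369, -367.27294627,  143.90624257])}
```

View pics/wrist1.png

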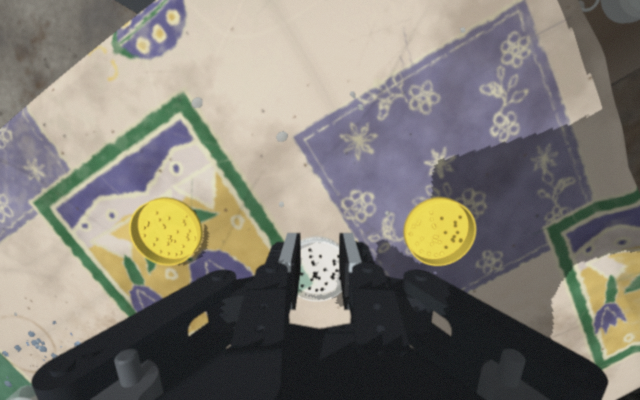

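View pics/top1.png

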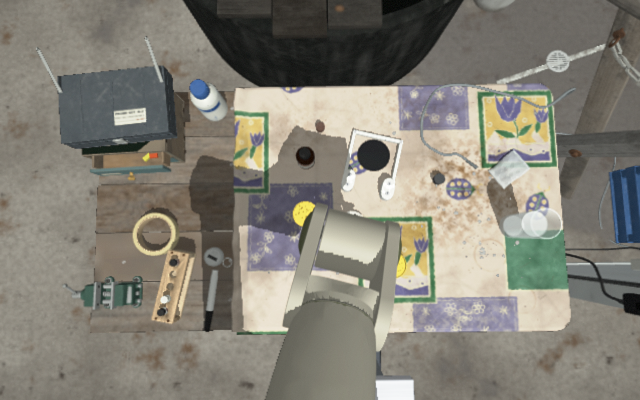

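View pics/side1.png

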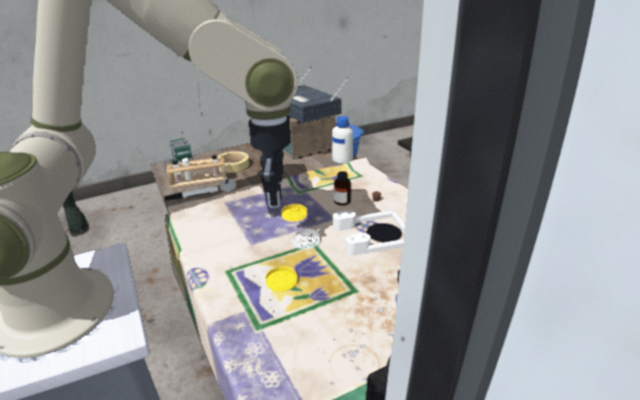

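Run:
```python
from h import *
m=ctrl.camera_model("wrist");s=ctrl.sense();R=cv2.Rodrigues(m["rvec"])[0];C=-R.T@m["tvec"]
from scipy.spatial.transform import Rotation as Ro
q=s["ee_rot"];T=Ro.from_quat([*q[1:],q[0]]).as_matrix()
print("cam in tool",T.T@(C-s["eef_pos"]),"cam axes in tool",(T.T@R.T).round(2).tolist(),"tool x,y world",T[:,0],T[:,1])
print("dish proj",proj(m,[[499.8,-29.3,0],[448,0,90]]))
d=np.load("wrist1.npy")
def xyz(u,v):
    n=cv2.undistortPoints(np.array([[[u,v]]],float),K(m),m["dist_coeffs"]).ravel();return C+R.T@(np.r_[n,1]*d[v,u])
for u,v in[(295,240),(298,260),(290,240),(345,240),(350,240),(300,295),(355,260),(320,270)]:
    print(u,v,d[v,u],(T.T@(xyz(u,v)-s["eef_pos"])).round(1))
a=cv2.imread("pics/wrist1.png")[210:330,230:410];cv2.imwrite("pics/w1c.png",cv2.resize(a,None,fx=4,fy=4,interpolation=cv2.INTER_CUBIC))
```

```text
cam in tool [ 65.51796081  -0.11193169 -69.97103254] cam axes in tool [[0.0, -0.97, -0.26], [1.0, -0.0, 0.0], [-0.0, -0.26, 0.97]] tool x,y world [-8.58294261e-01  5.13157740e-01  3.09251951e-04] [5.13157770e-01 8.58294298e-01 2.08180315e-05]
dish proj [[319.01906883 268.4152264 ]
 [316.30755115 250.28003248]]
295 240 138.67798 [ 11.1 -11.8  59. ]
298 260 136.75208 [  2.6 -10.2  54.8]
290 240 138.82298 [ 11.  -14.2  59.2]
345 240 138.52971 [11.2 12.4 58.9]
350 240 137.89665 [11.4 14.7 58.3]
300 295 253.5846 [-81.2 -17.1 153.3]
355 260 117.57194 [11.4 14.6 37.3]
320 270 257.67285 [-61.7   0.7 162.7]
```

View pics/w1c.png

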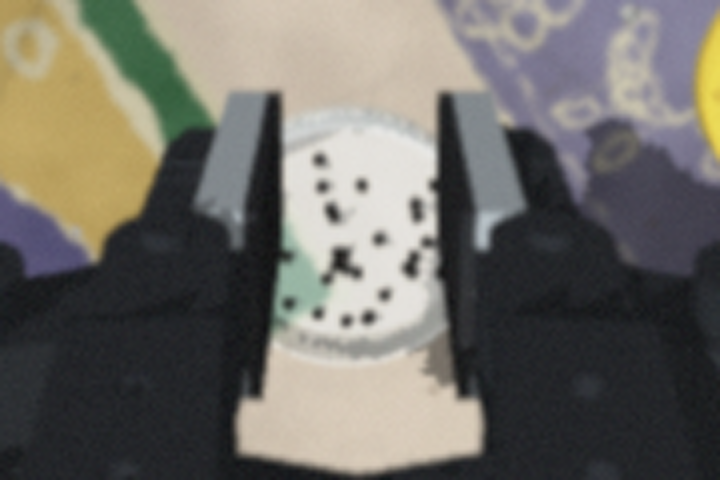

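Run:
```python
from h import *
m=ctrl.camera_model("wrist");s=ctrl.sense();R=cv2.Rodrigues(m["rvec"])[0];C=-R.T@m["tvec"]
from scipy.spatial.transform import Rotation as Ro
q=s["ee_rot"];T=Ro.from_quat([*q[1:],q[0]]).as_matrix()
d=np.load("wrist1.npy")
for u in (291,348):
  for v in range(230,264,2):
    n=cv2.undistortPoints(np.array([[[u,v]]],float),K(m),m["dist_coeffs"]).ravel();print(u,v,(T.T@(C+R.T@(np.r_[n,1]*d[v,u])-s["eef_pos"])).round(1))
```

```text
291 230 [-23.5 -24.4 163.1]
291 232 [-25.4 -24.4 163.2]
291 234 [ 10.7 -14.5  67.8]
291 236 [ 11.2 -14.2  64. ]
291 238 [ 10.8 -14.   62.2]
291 240 [ 11.2 -13.7  58.9]
291 242 [ 11.1 -13.5  56.5]
291 244 [ 10.9 -13.3  54.7]
291 246 [ 11.1 -13.   52.1]
291 248 [ 11.3 -12.8  49.4]
291 250 [ 11.3 -12.6  47.2]
291 252 [ 12.  -12.2  43.7]
291 254 [ 11.7 -12.1  42.4]
291 256 [ 11.6 -11.9  40.7]
291 258 [ 11.7 -11.7  38.6]
291 260 [ 11.3 -11.7  37.6]
291 262 [ 11.2 -11.5  36. ]
348 230 [-23.4  24.8 162.8]
348 232 [-25.2  24.8 162.6]
348 234 [11.  14.6 67. ]
348 236 [10.9 14.4 64.6]
348 238 [10.8 14.1 62.3]
348 240 [10.9 13.9 59.5]
348 242 [11.4 13.5 55.9]
348 244 [10.9 13.4 54.7]
348 246 [11.3 13.1 51.6]
348 248 [11.1 12.9 49.9]
348 250 [11.4 12.7 47. ]
348 252 [11.1 12.5 45.5]
348 254 [11.7 12.2 42.3]
348 256 [11.5 12.  40.8]
348 258 [11.2 11.9 39.5]
348 260 [11.2 11.8 37.8]
348 262 [11.1 11.6 36.2]
```

Emit:
move_arm:
  series:
    - [[0, 1, 25], 0, 0.24]
    - [[0, 1, 50], 0, 0.24]
    - [[0, 1, 70], 0, 0.24]
    - [[0, 1, 80], 0, 0.24]
    - [[0, 1, 86], 0, 0.24]
    - [[0, 1, 88], 0, 0.24]
    - [[0, 1, 88], 0, 0.24]

```text
time_s: 2.38
eef_pos: [448.8, 2.1, 76.2]
ee_rot: [0.0, 0.266, 0.964, -0.0]
force: [-0.6, -0.0, 0.3]
grip_width: 0.236
```

```bash
cat > look.py <<'E'
import sys
from h import *
n=sys.argv[1]
s=ctrl.sense();print(s["time_s"],s["eef_pos"].round(1),s["ee_rot"].round(4),s["force"].round(1))
for c in ("side","wrist"):
    m=ctrl.camera_model(c);p,d=ctrl.capture(c);np.savez(f"pics/{c}{n}.npz",d=d,p=p,**m);p=p[:,:,::-1]
    if c=="side": a=p[180:300,260:420];f=4
    else: a=p[180:,140:500];f=2
    cv2.imwrite(f"pics/{c}{n}.png",cv2.resize(a,None,fx=f,fy=f,interpolation=cv2.INTER_CUBIC))
E
python3 look.py 2
```

```text
2.375 [448.8   2.1  76.2] [ 3.000e-04  2.665e-01  9.638e-01 -0.000e+00] [-0.6 -0.   0.3]
```

View pics/side2.png

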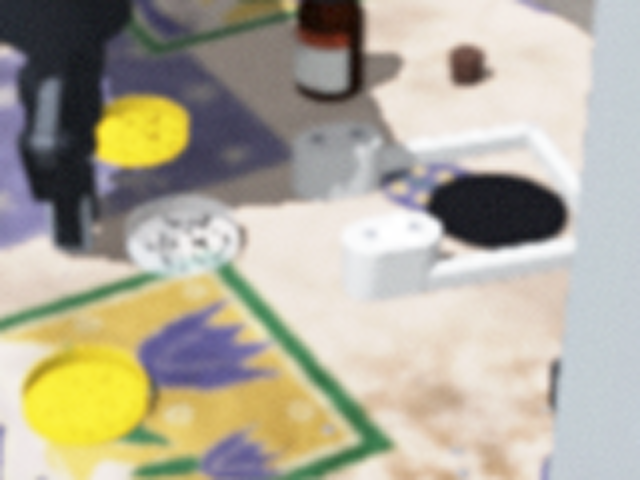

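View pics/wrist2.png

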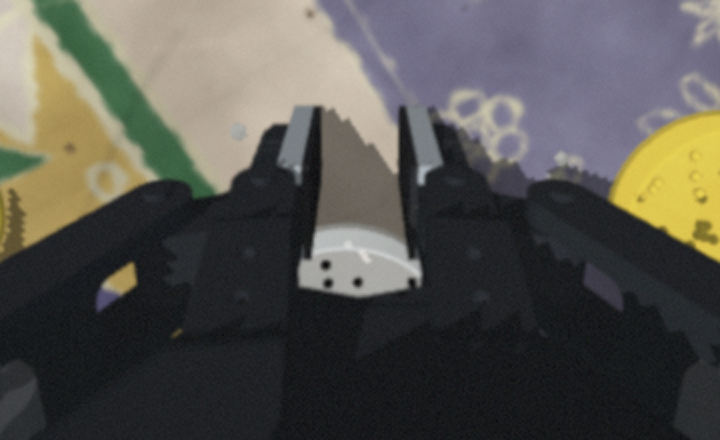

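Emit:
move_arm:
  series:
    - [[-6, 0, 1], 0, 0.24]
    - [[-12, 0, 1], 0, 0.24]
    - [[-16, 0, 1], 0, 0.24]
    - [[-20, 0, 1], 0, 0.24]
    - [[-24, 0, 1], 0, 0.24]
    - [[-28, 0, 1], 0, 0.24]
    - [[-32, 0, 1], 0, 0.24]
    - [[-36, 0, 1], 0, 0.24]
    - [[-40, 0, 1], 0, 0.24]
    - [[-40, 0, 1], 0, 0.24]

```text
time_s: 3.72
eef_pos: [483.2, -18.6, 74.9]
ee_rot: [0.0, 0.267, 0.964, -0.0]
force: [1.2, -1.0, 0.2]
grip_width: 0.242
```

```bash
python3 look.py 3
```

```text
3.725 [483.2 -18.6  74.9] [ 1.000e-04  2.666e-01  9.638e-01 -0.000e+00] [ 1.2 -1.   0.2]
```

View pics/side3.png

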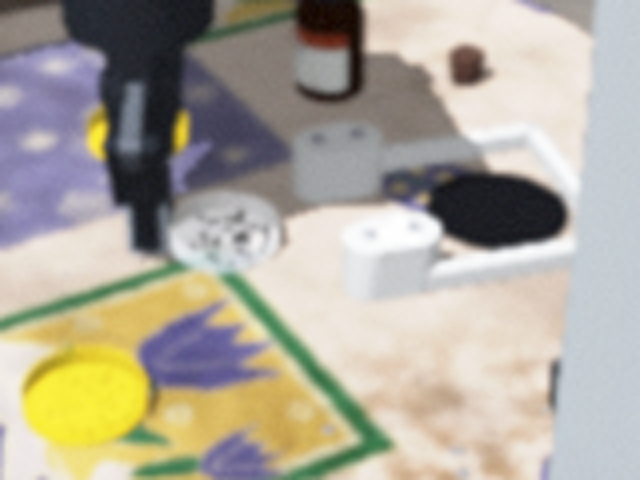

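View pics/wrist3.png

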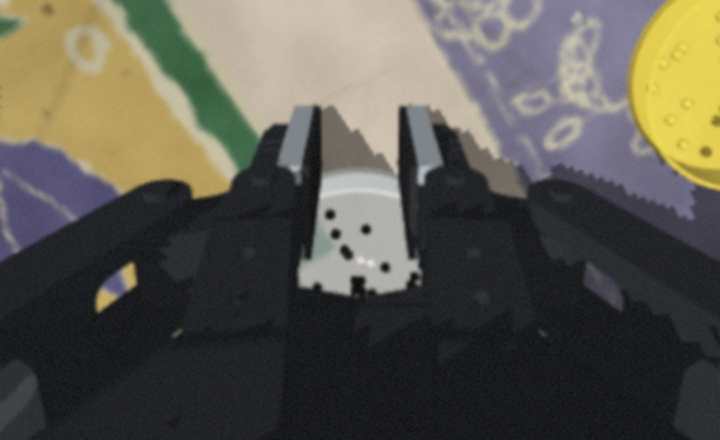

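Run:
```python
from h import *
m=dict(np.load("pics/side3.npz"))
c=lambda l:(np.array(l,float)+.5)/4-.5+[260,180]
print("disc",unproj(m,c([[497,210]]),0))
print("holes L,R far/near",unproj(m,c([[353,130],[318,137],[407,228],[369,234]]),32).round(1).tolist())
print("dish",unproj(m,c([[226,233]]),6),"old",unproj(m,c([[186,236]]),6))
```

```text
disc [[657.29008647 -83.34957387   0.        ]]
holes L,R far/near [[605.2, -18.8, 32.0], [585.0, -15.7, 32.0], [580.1, -111.9, 32.0], [561.0, -107.0, 32.0]]
dish [[516.44601708 -38.1746315    6.        ]] old [[496.96324113 -30.35017553   6.        ]]
```

Emit:
move_arm:
  series:
    - [[-4, 0, 0], 0, 0.24]
    - [[-8, 0, 0], 0, 0.24]
    - [[-12, 0, 0], 0, 0.24]
    - [[-16, 0, 0], 0, 0.24]
    - [[-20, 0, 0], 0, 0.24]
    - [[-24, 0, 0], 0, 0.24]
    - [[-28, -0.5, 0], 0, 0.24]
    - [[-31, -0.5, 0], 0, 0.24]
    - [[-34, -1, 0], 0, 0.24]
    - [[-34, -1, 0], 0, 0.24]

```text
time_s: 5.08
eef_pos: [511.7, -36.9, 74.9]
ee_rot: [0.0, 0.267, 0.964, -0.0]
force: [-0.8, -0.7, 0.1]
grip_width: 0.241
```

```bash
python3 look.py 4
```

```text
5.075 [511.7 -36.9  74.9] [ 1.000e-04  2.666e-01  9.638e-01 -0.000e+00] [-0.8 -0.7  0.1]
```

View pics/side4.png

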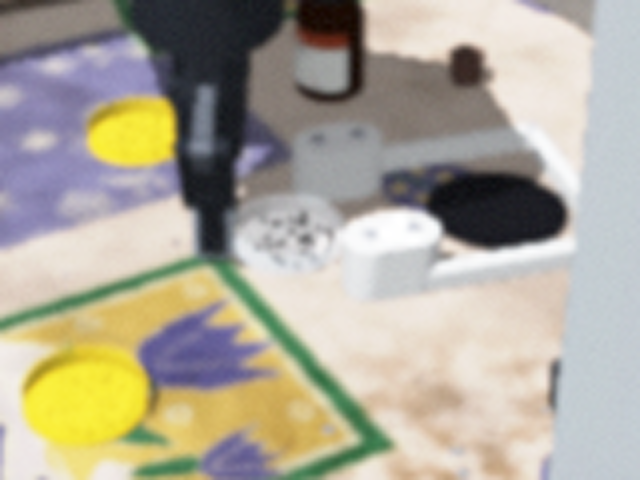

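View pics/wrist4.png

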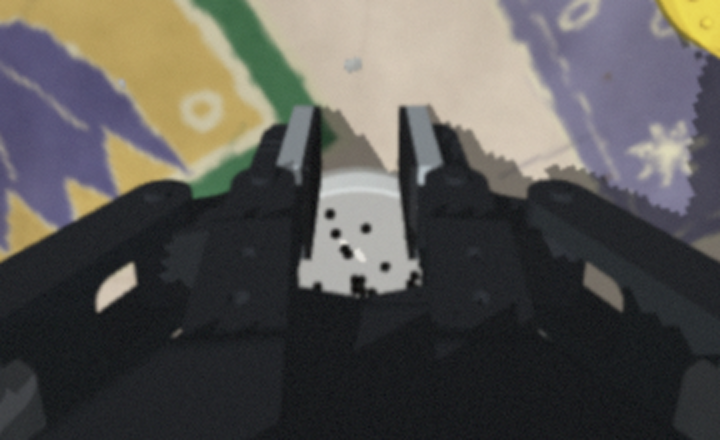

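Emit:
move_arm:
  series:
    - [[4, 0, 0], 0, 0.24]
    - [[8, 0, 0], 0, 0.24]
    - [[8, -4, 0], -5, 0.24]
    - [[7, -8, 0], -11, 0.24]
    - [[6, -12, 0], -15, 0.24]
    - [[5, -13, 0], -17, 0.24]
    - [[5, -13, 0], -17, 0.24]
    - [[5, -13, 0], -17, 0.24]

```text
time_s: 6.18
eef_pos: [500.6, -45.2, 74.9]
ee_rot: [-0.0, 0.121, 0.993, -0.0]
force: [0.5, -0.1, -0.1]
grip_width: 0.237
```

```bash
python3 look.py 5
```

```text
6.175 [500.6 -45.2  74.9] [-0.      0.1215  0.9926 -0.    ] [ 0.5 -0.1 -0.1]
```

View pics/side5.png

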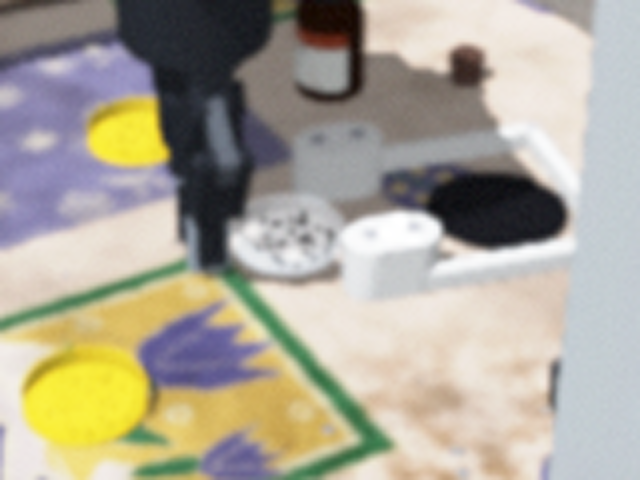

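View pics/wrist5.png

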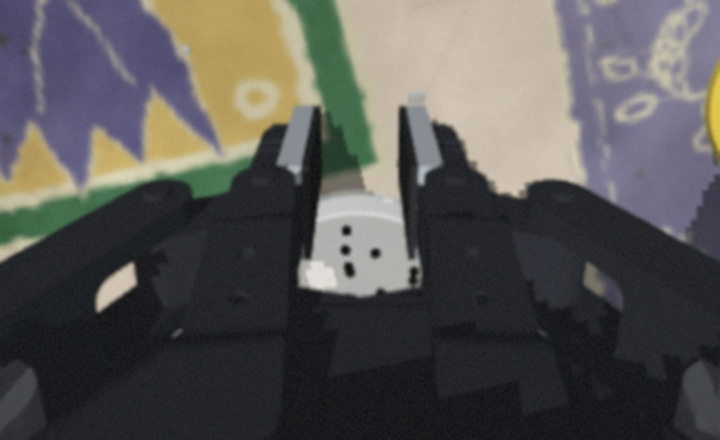

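Emit:
move_arm:
  series:
    - [[-5, 0, 0], 0, 0.24]
    - [[-10, 0, 0], 0, 0.24]
    - [[-15, 0, 0], 0, 0.24]
    - [[-20, 0, 0], 0, 0.24]
    - [[-25, 0, 0], 0, 0.24]
    - [[-30, 0, 0], 0, 0.24]
    - [[-35, 0, 0], 0, 0.24]
    - [[-40, 0, 0], 0, 0.24]
    - [[-45, 0, 0], 0, 0.24]
    - [[-45, 0, 0], 0, 0.24]

```text
time_s: 7.52
eef_pos: [544.6, -56.2, 74.9]
ee_rot: [0.0, 0.121, 0.993, -0.0]
force: [-0.4, -0.2, -0.2]
grip_width: 0.239
```

```bash
python3 look.py 6
```

```text
7.525 [544.6 -56.2  74.9] [ 2.000e-04  1.212e-01  9.926e-01 -0.000e+00] [-0.4 -0.2 -0.2]
```

View pics/side6.png

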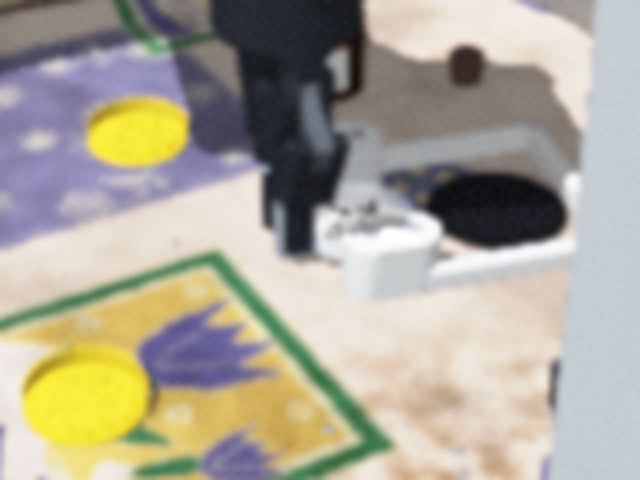

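View pics/wrist6.png

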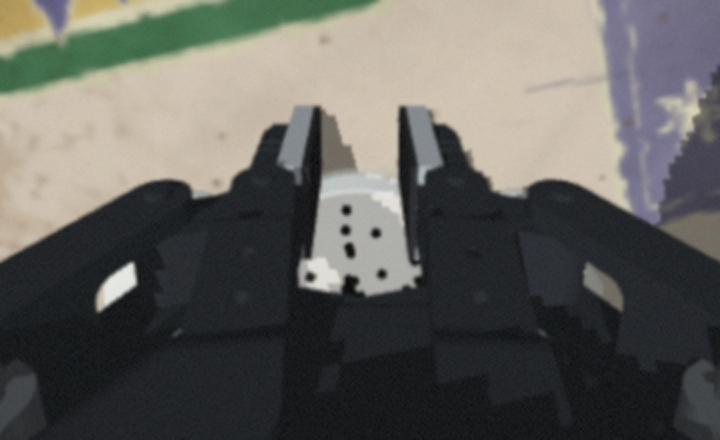

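Emit:
move_arm:
  series:
    - [[-4, 0, 0], 0, 0.24]
    - [[-8, 0, 0], 0, 0.24]
    - [[-12, 0, 0], 0, 0.24]
    - [[-16, 0, 0], 0, 0.24]
    - [[-20, 0, 0], 0, 0.24]
    - [[-24, 0, 0], 0, 0.24]
    - [[-28, 0, 0], 0, 0.24]
    - [[-32, 0, 0], 0, 0.24]
    - [[-36, 0, 0], 0, 0.24]
    - [[-40, 0, 0], 0, 0.24]

```text
time_s: 8.88
eef_pos: [583.4, -65.9, 74.9]
ee_rot: [-0.0, 0.121, 0.993, 0.0]
force: [0.1, 0.1, 0.2]
grip_width: 0.239
```

```bash
python3 look.py 7
```

```text
8.875 [583.4 -65.9  74.9] [-0.      0.1212  0.9926  0.    ] [0.1 0.1 0.2]
```

View pics/side7.png

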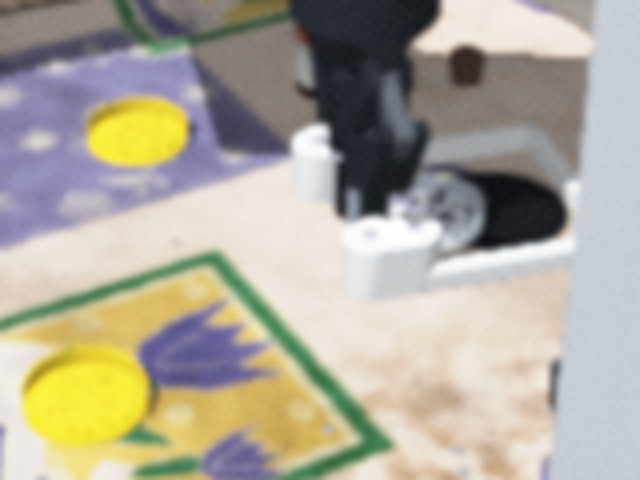

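View pics/wrist7.png

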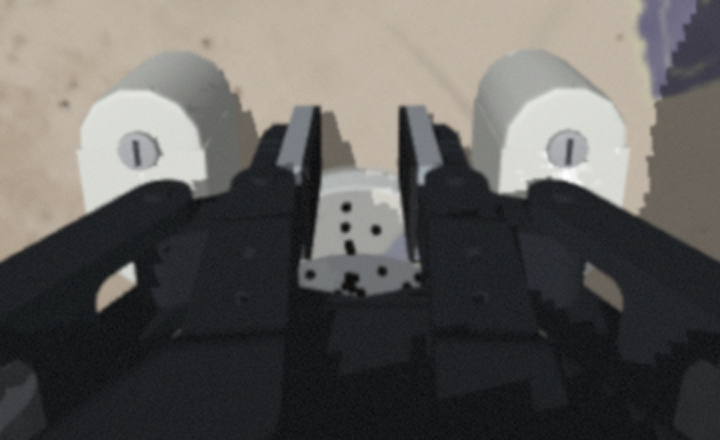

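Emit:
move_arm:
  series:
    - [[-4, 0, 0], 0, 0.24]
    - [[-8, 0, 0], 0, 0.24]
    - [[-12, 0, 0], 0, 0.24]
    - [[-16, -0.5, 0], 0, 0.24]
    - [[-20, -0.5, 0], 0, 0.24]
    - [[-24, -0.5, 0], 0, 0.24]
    - [[-28, -1, 0], 0, 0.24]
    - [[-32, -1, 0], 0, 0.24]
    - [[-35, -1, 0], 0, 0.24]
    - [[-35, -1, 0], 0, 0.24]

```text
time_s: 10.22
eef_pos: [617.1, -75.2, 74.9]
ee_rot: [0.0, 0.121, 0.993, -0.0]
force: [0.1, 0.1, -0.1]
grip_width: 0.239
```

```bash
python3 look.py 8
```

```text
10.225 [617.1 -75.2  74.9] [ 1.000e-04  1.212e-01  9.926e-01 -0.000e+00] [ 0.1  0.1 -0.1]
```

View pics/side8.png

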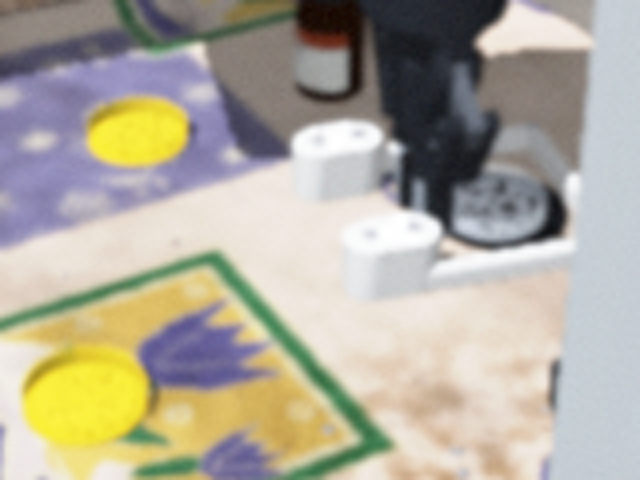

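View pics/wrist8.png

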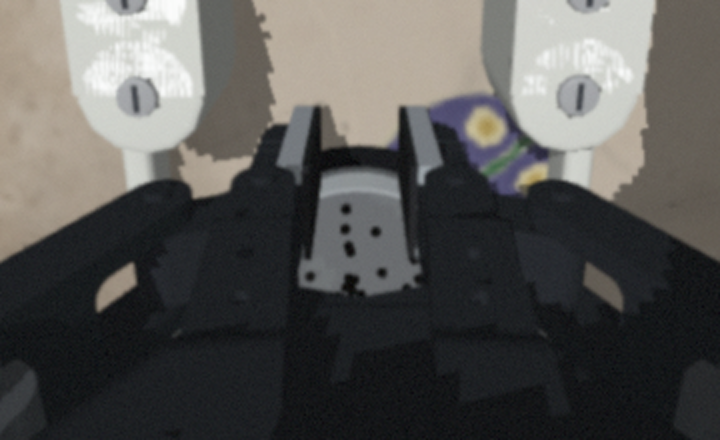

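Emit:
move_arm:
  series:
    - [[-1, 0, 0], 0, 0.24]
    - [[-2, 0, 0], 0, 0.24]
    - [[-3, 0, 0], 0, 0.24]
    - [[-4, 0, 0], 0, 0.24]
    - [[-4, 0, 0], 0, 0.24]
    - [[-2, 0, 0], 0, 0.24]
    - [[2, 0, 0], 0, 0.24]
    - [[8, 0, 0], 0, 0.24]
    - [[14, 0, 0], 0, 0.24]
    - [[14, 0, 0], 0, 0.24]

```text
time_s: 11.58
eef_pos: [602.9, -71.7, 75.0]
ee_rot: [-0.0, 0.121, 0.993, 0.0]
force: [-0.3, -1.3, 0.4]
grip_width: 0.243
```

Emit:
move_arm:
  series:
    - [[0, 0, -10], 0, 0.24]
    - [[0, 0, -25], 0, 0.24]
    - [[0, 0, -50], 0, 0.24]
    - [[0, 0, -80], 0, 0.24]
    - [[0, 0, -120], 0, 0.24]
    - [[50, 0, -140], 0, 0.24]
    - [[100, 0, -140], 0, 0.24]
    - [[160, 0, -140], 0, 0.24]
    - [[220, 0, -140], 0, 0.24]
    - [[280, 0, -140], 0, 0.24]

```text
time_s: 12.82
eef_pos: [329.9, -4.0, 215.6]
ee_rot: [0.001, 0.121, 0.993, -0.0]
force: [0.5, -1.5, 0.6]
grip_width: 0.243
```

Emit:
move_arm:
  series:
    - [[0, 40, 0], 0, 0.24]
    - [[0, 90, 0], 0, 0.24]
    - [[0, 140, 0], 0, 0.24]
    - [[0, 190, 0], 0, 0.24]
    - [[0, 240, 0], 0, 0.24]
    - [[0, 290, 0], 0, 0.24]
    - [[0, 340, 0], 0, 0.24]
    - [[0, 370, 0], 0, 0.24]
    - [[0, 370, 0], 0, 0.24]
    - [[0, 370, 0], 0, 0.24]

```text
time_s: 14.08
eef_pos: [420.4, 354.2, 215.5]
ee_rot: [0.0, 0.121, 0.993, 0.0]
force: [-0.0, 0.3, -0.1]
grip_width: 0.237
```

```bash
python3 look.py 9
python3 - <<'E'
from h import *
p,d=ctrl.capture("top");p=p[110:260,270:470,::-1]
cv2.imwrite("pics/top9.png",cv2.resize(p,None,fx=4,fy=4,interpolation=cv2.INTER_CUBIC))
E
```

```text
14.075 [420.4 354.2 215.5] [2.000e-04 1.212e-01 9.926e-01 0.000e+00] [-0.   0.3 -0.1]
```

View pics/top9.png

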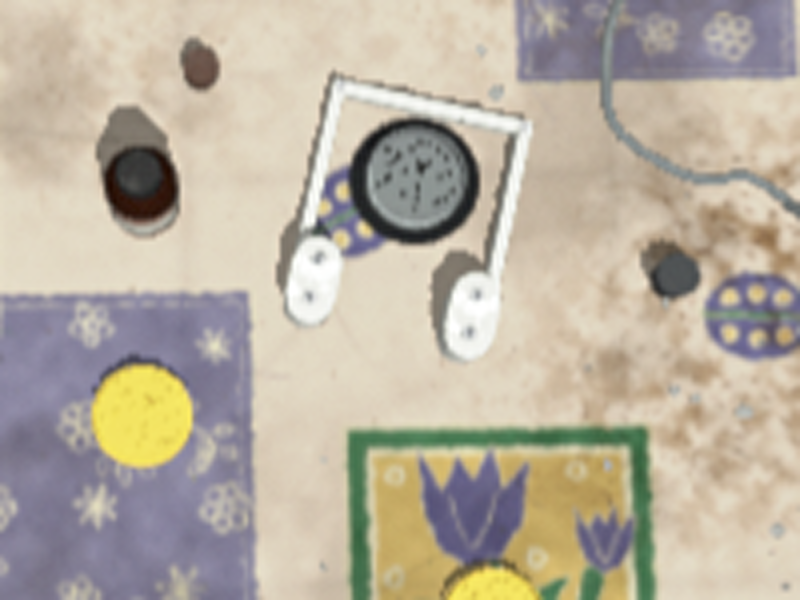

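View pics/side9.png

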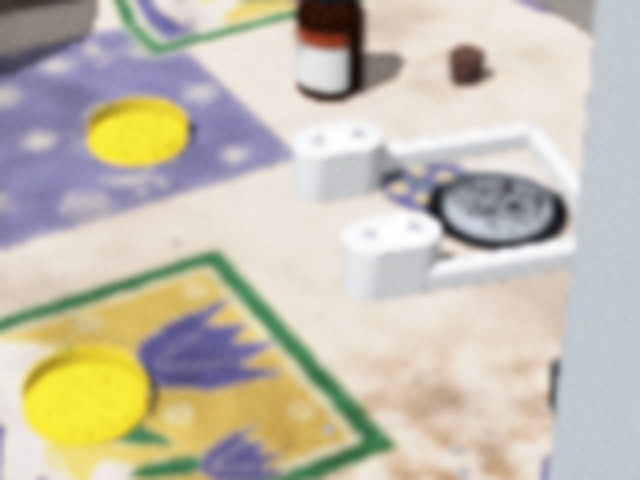

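The top view shows the dish centred at crop (416,175) with the disc at (414,181), so it is about 2 mm off and a full black ring shows around it. The bottle, weight and stopper are at the same pixels as in the first picture.

```bash
python3 -c "
from rig import ctrl
print(ctrl.finish_job())"
```

```text
the job is handed in; nothing more can be done
None
```

I slid the dish with two nearly closed fingertips, first onto the gate's middle line, then straight through the gap and onto the black disc. I then drew the hand back, lifted it clear and handed the job in at about 14 s of the 64 s allowed. The job reports no verdict, so the result rests on my own checks.

- **Dish position:** the last top and side pictures show the dish flat on the disc with a black ring all round it. Its centre is about 2 mm from the disc's centre, against the 12 mm allowed.
- **Passing the gap:** mid-gate, the dish was about 4 mm short of the bay's origin and about 1 mm off the middle line. That comes from the arm's position and the wrist picture.
- **Other objects:** the bottle, weight and stopper are at the same pixels as in the first top picture. I did not touch the yellow look-alikes.
- **Forces:** the wrist force at the end of each move stayed at about 1.6 N or less. I did not measure the finger force on the dish separately.
- **Disagreement:** the two cameras differed by about 3 mm on where the bay lay relative to the dish. The wrist picture at the gate then confirmed the dish was nearly centred.

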